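# Build a height-setting stack against the fixture stops

## Robot

A 6-joint arm with a two-finger parallel gripper is mounted at the origin on the work surface. World frame = base frame: x ahead of the robot, y to its left, z up, the work surface at z = 0. Lengths are in m, angles in degrees, forces in N, time in s.
With the tool pointing down it reaches from about 0.4 to 0.825 m from the base axis. Payload 7 kg.
Tool frame: the origin (TCP) lies midway between the tips of the shut fingers; the grasp point (between the pads) lies 19 mm behind it; z points along the fingers, y is the line along which they close (so a half turn about z gives the same grasp; the last joint's range is limited). The gripper opens to 88 mm and grips with 3 to 60 N. Pads are 19 mm wide; open, the fingers measure 130 mm over their backs; the gripper's body (78 mm by 193 mm) begins 47 mm behind the grasp point.
Start: joints at [-53.509, 20.546, 0.682, 0, -70.136, -16.507], TCP at [0.231, -0.634, 0.227] pointing down, gripper open.
Joint ranges: [-176.03, 176.03], [-82.01, 121.73], [-58.28, 71.71], [-173.87, 95.51], [-174.79, -0.11], [-173.66, 173.66]. Speed limits (degrees/s): [136.94, 136.94, 172.46, 180, 180, 180].

## Interface

Orientations are given as [roll, pitch, yaw] about the fixed x, y, z axes, in that order (R = Rz(yaw) Ry(pitch) Rx(roll)).
In Python, from plant import get_state, optics, order gives the robot as it stands. The module is installed in compiled form; this text tells all that it offers.
- The arm moves only by the tool send_rows, never from a script. Its argument "moves" is a list of rows, each an object with "slide": the shift along the tool's x, y, z as a fraction of full scale, a list of three; "turn": the turn about the tool's z as a fraction of full scale; "gripper": the opening, from 0 (shut) to 1 (fully open). A call has exactly 5 rows; each row is the pose to reach, as a shift and turn from the pose commanded when the call began, along the tool's axes at that moment; what a row does not reach only later rows make up. Full scale, the value 1, is 150 mm for a shift and 90 degrees for a turn. A row lasts 1/12 s, in which the tool goes at most 41.7 mm and 7.16 degrees, less where a joint would pass 70% of its speed; a pose out of reach is approached as far as the arm can. A call with a number of a shift or a turn outside -1 to 1 is refused whole. A call with a gripper value outside its range is refused whole. The fingers move at their own pace and stop on an object; "newtons" is the grip in N (left out, the last holds). Time passes only in rows, so rows that repeat a pose let the fingers close, or fill a call up. It gives the time, the measured TCP pose, the force, the opening and the grip force at its end, in the units of the state.
- get_state(): the state, without advancing time (a new reading comes with each control period).
- optics.capture(name): name is "scene" or "top" or "wrist"; returns a dict with "img" (480x640x3 uint8, red, green, blue), "intrinsics" (3x3 intrinsics, pixels), "dist" ([k1, k2, p1, p2, k3] as OpenCV has them; the pictures are not rectified), "origin" and "attitude" of the camera in the world. Camera axes: x right, y down, z forward; pixel columns grow to the right and rows downward; lengths in m; the calibration is good to about 2 mm. A picture is of the moment at which its call begins. There is no depth.
- order.close_job(): hands the job in; it is judged then, once.
Trained networks look in the newest picture that a camera, given by its name, has taken for a name from the list of things; names that differ only in an ending like _2 or _b are one class to them, and where a whole thing is asked for, a point or a joint stands for the part that bears it (a point fixed in the world has none). Each returns a list of dicts, best first, with "p" (0 to 1); they miss things now and then, are a little off and sometimes report something else, mostly with a low value. They report only what shows in the picture. A call takes as long as a camera call. They do not tell look-alikes from the thing itself.
- optics.look_for(camera, name): "location" ([x, y, z] in m, in world coordinates, good to about 4 mm: the middle of the surface that is visible of it).
The state is a dict: "time_s": time; "joints": joint angles; "qd": joint speeds; "joint_torque": joint torques, N m; "tcp_pos": TCP position; "eef_rot": TCP orientation; "contact_force": force on the tool from outside, world axes, zero at the start; "moment": the same for the moment, N m; "gripper_width": finger opening in m; "gripper_force": force on a finger pad.
Only numpy, scipy, OpenCV 4.12 (cv2) and the standard library are available. Lean on these libraries where they do the work, as an engineer would, in place of code of your own. Each camera call takes 0.05 s, during which the arm holds its last target. There are 200 camera calls.

## Task

On the stacking fixture, slide the wide disc that lies on the plate into the corner until its edge is against both stops, then slide the wide disc from the loading step across on top of it, against the same two stops. Finally pick up the small solid round disc from the bench and set it down, without dropping it, in the centre of the two. Leave the other things on the bench where they are.

Things in the scene. Friction and masses are not known exactly. Their poses are not given: they have to be found in the camera images.
- fixture: fixed stacking fixture: dark steel plate with two steel stop bars and a grey loading step. Origin on the bench, below the seated stack's centre. In its axes (mm): plate x -165..67, y -178..65, top at z 12; back stop bar x 45..57, y -178..65, up to z 44; side stop bar y 45..57, x -49..45, up to z 44
- step (a point): middle of the top face of the loading step, a raised grey block on the plate on the robot's side of the corner; 112 mm along x, 107 mm along y, its top 21 mm above the plate (33 above the bench), so 1 mm above the top of the lower disc; its far edge is 8 mm from the rim of the seated lower disc; axes as the fixture's
- seat (a point): point on the plate's top face where the discs' centres belong: 45 mm from the face of either stop; axes as the fixture's (+x to the back stop, +y to the side stop, z up)
- lower_disc: wide aluminium disc lying on the plate beside the loading step, clear of the stops; diameter 90 mm, 20 mm thick, about 0.34 kg, a small dark dot at the centre of its top; origin at the centre of its underside, z up
- upper_disc: wide aluminium disc of the same size (diameter 90 mm, 20 mm thick) lying on the loading step; origin at the centre of its underside, z up
- setting_disc: small solid round steel disc lying on the bench to the robot's right, diameter 60 mm, 14 mm thick, about 0.3 kg, small dark dot at the centre of its top; origin at the centre of its underside, z up
- ring_gauge: steel ring, outer diameter 64 mm, hole 34 mm, 18 mm high, on the bench near the small disc; origin at the centre of its underside; leave alone
- square_block: square steel block 60 x 60 x 18 mm, on the bench near the small disc; origin at the centre of its underside; leave alone
- caliper: digital caliper 200 mm long, black and steel, lying on the bench to the robot's left, 15 mm high; origin at the middle of its beam; leave alone
- loupe: black eyepiece, diameter 44 mm, 45 mm high, standing on the bench to the robot's left; origin at the centre of its underside; leave alone
There are look-alikes about, which are no part of the job. What is shaped like the upper_disc but green is not meant. Leave any brown look-alike of the lower_disc alone.

How it is judged (in metres and radians):
On the way, in this order (a step that is already met when the one before it is completed fails the run):
1. the lower disc lies flat on the plate against both stops, while the upper disc is still on the loading step (horizontal distance between lower_disc and seat below 0.003 m and angle between lower_disc's own z axis and vertical below 0.05 rad and z of lower_disc in the frame of seat below 0.004 m and x of upper_disc in the frame of seat below -0.06 m and z of upper_disc in the frame of seat above 0.0185 m), for 0.2 s.
2. the upper disc lies flat on the lower one, both against both stops (horizontal distance between each of lower_disc, upper_disc and seat below 0.003 m and angle between each of lower_disc, upper_disc's own z axis and vertical below 0.05 rad and z of lower_disc in the frame of seat below 0.004 m and z of upper_disc in the frame of seat between 0.0165 and 0.0235 m), for 0.2 s.
At the end, for the whole second after the job is handed in: Lower disc flat on the plate and upper disc flat on it, each centred within 3 mm of the seat (that is, against both stops); the small disc flat on the upper one, centred on it within 5 mm; all at rest (all of step 2 and horizontal distance between setting_disc and upper_disc below 0.005 m and z of setting_disc in the frame of upper_disc between 0.0175 and 0.0225 m and angle between setting_disc's own z axis and vertical below 0.05 rad and linear speed of each of lower_disc, upper_disc, setting_disc below 0.01 m/s); the robot touches nothing.
It fails at once if the ring gauge, square block, caliper or loupe is shifted by more than 20 mm (distance of any of ring_gauge, square_block, caliper, loupe from where it was at the start of the episode above 0.02 m).
It fails at once if the small disc is dropped (it moves faster than 0.5 m/s with the fingers not on it; a fall of about 13 mm) (linear speed of setting_disc above 0.5 m/s and contact force between the fingers and setting_disc below 0.1 N).
It also fails if it takes over 69 s, if anything falls off the work surface, if the arm or the gripper's body presses on something with over 40 N, if the wrist force passes 120 N, or if a joint passes its speed limit or range.

## Working session

There is one attempt and no reset: what is moved stays moved. The work goes in short steps, Python scripts to look and compute and a tool call to move; the robot and the scene stay as the last step left them, time stands still between calls to the robot, and variables do not carry over. Pictures are saved under pics/ and viewed, at most 10 in all, crops included, and the job is handed in when it is done.

Besides the shell and the picture viewer there is one more tool, called as a command line: name --argument value ..., lists and objects as JSON in quotes. send_rows: Moves the arm, as the interface text tells. Shift numbers are shares of 150 mm and turn numbers shares of 90 degrees, none past 1 either way. Its arguments: {"type":"object","properties":{"moves":{"type":"array"},"newtons":{"type":"number"}},"required":["moves"]}

```bash
mkdir -p pics; cat > h.py <<'E'
import numpy as np, cv2
from plant import get_state, optics, order
from scipy.spatial.transform import Rotation as R
def cap(n,save=None):
    c=optics.capture(n)
    if save: cv2.imwrite('pics/'+save,c['img'][:,:,::-1])
    return c
def rot(c):
    A=np.array(c['attitude'],float)
    return A if A.shape==(3,3) else (R.from_euler('xyz',A,degrees=True).as_matrix() if A.size==3 else R.from_quat(A).as_matrix())
def pix2plane(c,uv,z):
    p=cv2.undistortPoints(np.array(uv,float).reshape(-1,1,2),np.array(c['intrinsics']),np.array(c['dist'],float))[:,0]
    d=np.c_[p,np.ones(len(p))]@rot(c).T; o=np.array(c['origin'])
    return o+d*((z-o[2])/d[:,2])[:,None]
def proj(c,P):
    M=rot(c).T
    return cv2.projectPoints(np.array(P,float).reshape(-1,3),cv2.Rodrigues(M)[0],-M@np.array(c['origin']),np.array(c['intrinsics']),np.array(c['dist'],float))[0][:,0]
E
python3 - <<'E'
from h import *
print(get_state())
for n in ['top','scene']:
    c=cap(n,n+'0.png'); print(n,c['origin'],c['attitude'],c['intrinsics'],c['dist'])
    for k in ['fixture','step','lower_disc','upper_disc','setting_disc','ring_gauge','square_block','caliper','loupe']:
        print(k,[(np.round(d['location'],4).tolist(),round(d['p'],2),proj(c,d['location'])[0].round().tolist()) for d in optics.look_for(n,k)])
E
```

```text
{'time_s': 0.0, 'joints': array([-5.35089826e+01,  2.05890837e+01,  6.33762649e-01, -1.96643195e-02,
       -7.01354695e+01, -1.65067817e+01]), 'qd': array([ 0.1393036 ,  0.02417235,  0.0076484 , -0.05553789,  0.06474107,
        0.0242995 ]), 'joint_torque': array([ 1.42976420e-03, -5.82725823e+01,  2.93052900e+01,  6.99705496e+00,
        6.90956818e-03, -1.80312009e-04]), 'tcp_pos': array([ 0.23049334, -0.63390813,  0.22565057]), 'eef_rot': array([ 1.79907699e+02, -8.07463331e-03, -1.60022454e+02]), 'contact_force': array([-0.37613246, -0.49807775,  0.29920173]), 'moment': array([-0.07235998,  0.01906524, -0.02644798]), 'gripper_force': 0.0, 'gripper_width': 0.08787128914850287}
top [0.39699348 0.06008796 1.23650866] [-174.86529795   -0.92906344  -90.32744174] [[587.57368421   0.         323.39089082]
 [  0.         587.57368421 237.14628785]
 [  0.           0.           1.        ]] [-0.09001835  0.          0.          0.          0.        ]
fixture [([0.5558, 0.1056, 0.0138], 0.97, [292.0, 214.0]), ([0.5638, 0.0531, 0.0307], 0.58, [317.0, 209.0])]
step [([0.5575, 0.109, 0.012
[... 924 characters left out ...]
 [346.0, 286.0])]
step [([0.5761, 0.1131, 0.0136], 0.65, [346.0, 287.0]), ([0.5504, -0.3774, 0.0205], 0.22, [166.0, 237.0])]
lower_disc [([0.5689, 0.049, 0.0362], 0.74, [322.0, 274.0]), ([0.5085, -0.1133, 0.0251], 0.61, [267.0, 243.0])]
upper_disc [([0.3853, 0.3182, 0.0207], 0.93, [439.0, 240.0]), ([0.502, 0.1851, 0.057], 0.89, [381.0, 259.0]), ([0.5895, 0.3252, 0.019], 0.77, [429.0, 309.0])]
setting_disc [([0.6059, -0.2667, 0.0179], 0.75, [198.0, 264.0])]
ring_gauge [([0.5506, -0.3758, 0.0228], 0.61, [166.0, 236.0])]
square_block [([0.4718, -0.236, 0.0164], 0.94, [227.0, 224.0])]
caliper [([0.531, 0.4718, 0.0099], 0.64, [492.0, 303.0])]
loupe [([0.6649, 0.4082, 0.036], 0.6, [461.0, 342.0])]
```

View pics/top0.png

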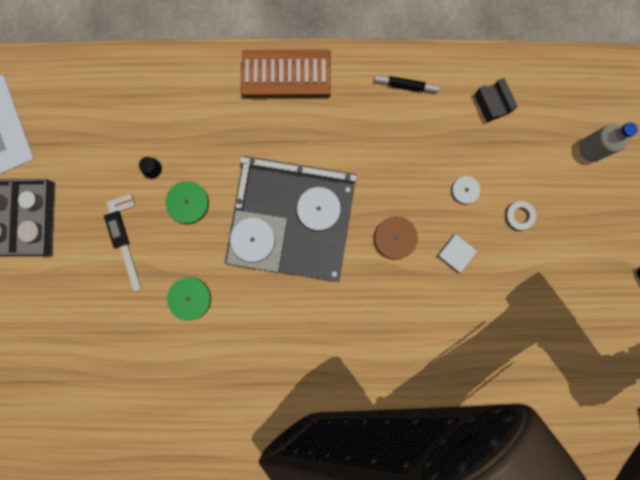

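View pics/scene0.png

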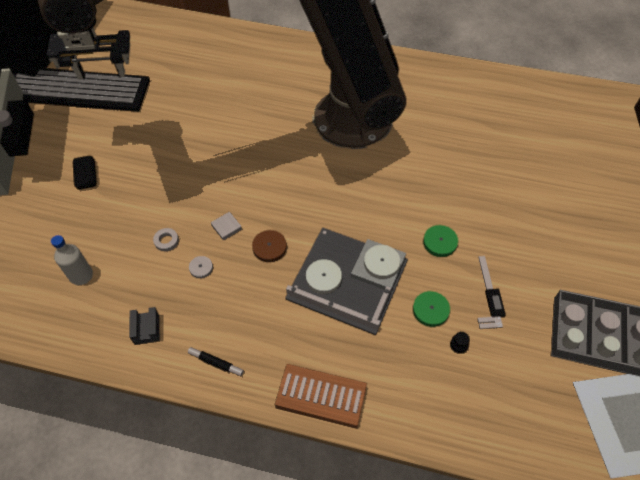

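The top view shows the fixture with its plate corners at about (243,157), (356,175), (338,280) and (227,265). The silver lower disc is at (318,209) and the silver upper disc on the step is at (252,240). The small disc is at (466,190); the green and brown look-alikes stand apart. The scene view agrees. Next I'll move the wrist camera over the fixture.

send_rows --moves '[{"slide": [-0.75, 0.93, -0.15], "turn": 0, "gripper": 1}, {"slide": [-0.75, 0.93, -0.15], "turn": 0, "gripper": 1}, {"slide": [-0.75, 0.93, -0.15], "turn": 0, "gripper": 1}, {"slide": [-0.75, 0.93, -0.15], "turn": 0, "gripper": 1}, {"slide": [-0.75, 0.93, -0.15], "turn": 0, "gripper": 1}]'

```text
time_s: 1.42
tcp_pos: [0.2895, -0.4614, 0.2504]
eef_rot: [-179.9, 0.1, -159.9]
contact_force: [-0.3, -0.3, 0.8]
gripper_width: 0.0875
gripper_force: 0.0
```

send_rows --moves '[{"slide": [-0.75, 0.93, -0.15], "turn": 0, "gripper": 1}, {"slide": [-0.75, 0.93, -0.15], "turn": 0, "gripper": 1}, {"slide": [-0.75, 0.93, -0.15], "turn": 0, "gripper": 1}, {"slide": [-0.75, 0.93, -0.15], "turn": 0, "gripper": 1}, {"slide": [-0.75, 0.93, -0.15], "turn": 0, "gripper": 1}]'

```text
time_s: 1.83
tcp_pos: [0.3477, -0.292, 0.2729]
eef_rot: [-179.9, 0.1, -159.9]
contact_force: [0.6, -0.5, -1.0]
gripper_width: 0.0878
gripper_force: 0.0
```

```bash
python3 - <<'E'
from h import *
s=get_state(); print(s['time_s'],s['tcp_pos'],s['eef_rot'],s['joints'])
c=cap('wrist','w0.png'); print(c['origin'],c['attitude'],c['intrinsics'],c['dist'])
for k in ['setting_disc','fixture','lower_disc']:print(k,optics.look_for('wrist',k))
E
```

```text
1.8333 [ 0.34771658 -0.29201596  0.2728645 ] [-1.79931534e+02  1.45137369e-01 -1.59901075e+02] [-1.50629670e+01 -2.71036095e+00 -2.14226648e+01 -2.91785972e-02
 -7.11296160e+01 -5.48287957e+01]
[ 0.27206502 -0.32032535  0.43191177] [1.62446600e+02 1.06057939e-01 1.10143376e+02] [[344.10357998   0.         323.90146706]
 [  0.         344.10357998 236.76357066]
 [  0.           0.           1.        ]] [-0.05104064  0.          0.          0.          0.        ]
setting_disc [{'location': [0.6059, -0.2597, 0.0129], 'p': 0.89}]
fixture []
lower_disc [{'location': [0.5246, -0.1147, 0.0239], 'p': 0.63}]
```

send_rows --moves '[{"slide": [-0.75, 0.97, -0.3], "turn": 0, "gripper": 1}, {"slide": [-0.75, 0.97, -0.3], "turn": 0, "gripper": 1}, {"slide": [-0.75, 0.97, -0.3], "turn": 0, "gripper": 1}, {"slide": [-0.75, 0.97, -0.3], "turn": 0, "gripper": 1}, {"slide": [-0.75, 0.97, -0.3], "turn": 0, "gripper": 1}]'

```text
time_s: 2.45
tcp_pos: [0.4037, -0.1185, 0.3176]
eef_rot: [-180.0, 0.1, -160.1]
contact_force: [0.1, 0.3, 0.4]
gripper_width: 0.0877
gripper_force: 0.0
```

send_rows --moves '[{"slide": [-0.6, 0.97, -0.3], "turn": 0.32, "gripper": 1}, {"slide": [-0.6, 0.97, -0.3], "turn": 0.32, "gripper": 1}, {"slide": [-0.6, 0.97, -0.3], "turn": 0.32, "gripper": 1}, {"slide": [-0.6, 0.97, -0.3], "turn": 0.32, "gripper": 1}, {"slide": [-0.6, 0.97, -0.3], "turn": 0.32, "gripper": 1}]'

```text
time_s: 2.87
tcp_pos: [0.4381, 0.0481, 0.3619]
eef_rot: [-180.0, 0.0, 170.7]
contact_force: [1.5, -0.8, 0.2]
gripper_width: 0.0878
gripper_force: 0.0
```

```bash
python3 - <<'E'
from h import *
s=get_state(); print(s['time_s'],s['tcp_pos'],s['eef_rot'],s['joints'])
c=cap('wrist','w1.png'); print(c['origin'],c['attitude'])
for k in ['fixture','step','lower_disc','upper_disc']:print(k,[(np.round(d['location'],4).tolist(),round(d['p'],2),proj(c,d['location'])[0].round().tolist()) for d in optics.look_for('wrist',k)])
E
```

```text
2.8667 [0.43805059 0.04813973 0.36192951] [-1.79986669e+02  1.46138013e-04  1.70744347e+02] [ 3.20808531e+01 -6.03847337e+00 -1.31165160e+01  1.01833789e-02
 -8.29306526e+01 -1.31337760e+02]
[0.35896427 0.06069382 0.52115281] [1.62587200e+02 1.12641195e-02 8.07928356e+01]
fixture [([0.5283, 0.1018, 0.0103], 0.83, [367.0, 237.0])]
step [([0.527, 0.1009, 0.0131], 0.92, [367.0, 237.0])]
lower_disc [([0.5608, 0.0493, 0.0302], 0.96, [338.0, 266.0]), ([0.5, -0.1053, 0.0233], 0.83, [232.0, 243.0]), ([0.5261, 0.1015, 0.0133], 0.44, [367.0, 236.0])]
upper_disc [([0.4946, 0.1844, 0.0541], 0.95, [427.0, 215.0]), ([0.3783, 0.3161, 0.0167], 0.87, [505.0, 115.0]), ([0.5771, 0.3266, 0.0192], 0.67, [514.0, 246.0]), ([0.4651, -0.2375, 0.0171], 0.3, [145.0, 233.0])]
```

View pics/w1.png

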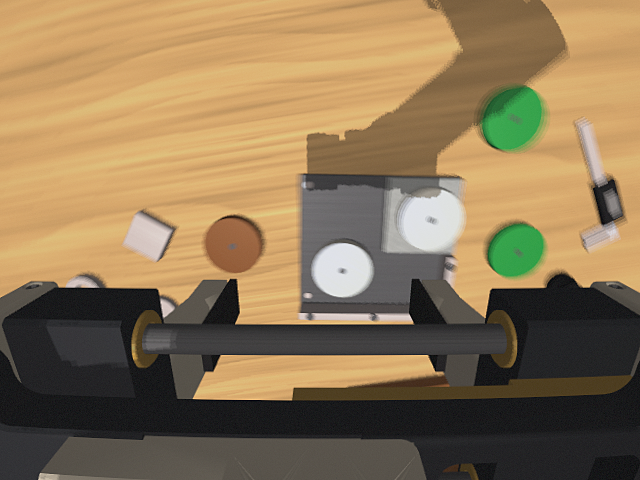

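The wrist view (robot side at the top) shows the lower disc at (342,270), the upper disc on the step at (431,219), and the back stop along the bottom edge at about y=316. Next: dot triangulation and an edge fit of the fixture.

```bash
cat > fit.py <<'E'
from h import *
from scipy.optimize import minimize, least_squares
def fixpts(p,P):
    c,s=np.cos(p[2]),np.sin(p[2]); P=np.array(P,float)/1000
    return np.c_[p[0]+c*P[:,0]-s*P[:,1],p[1]+s*P[:,0]+c*P[:,1],P[:,2]]
def seg(a,b,n=60): 
    t=np.linspace(0.02,.98,n)[:,None]; return np.array(a)*(1-t)+np.array(b)*t
EDG=np.vstack([seg((-165,-178,12),(-165,-50,12)),seg((-165,-178,12),(45,-178,12)),
  seg((45,-178,44),(45,65,44)),seg((57,-178,44),(57,65,44)),seg((-49,45,44),(45,45,44),40),seg((-49,57,44),(45,57,44),40)])
def fitfix(caps,p0):
    fs=[]
    for c in caps:
        e=cv2.Canny(cv2.GaussianBlur(cv2.cvtColor(c['img'],cv2.COLOR_RGB2GRAY),(3,3),0),40,110)
        fs.append(np.minimum(cv2.distanceTransform(255-e,cv2.DIST_L2,5),8))
    def cost(q):
        p=np.array(q)*[.01,.01,.05]+p0; t=0
        for c,d in zip(caps,fs):
            uv=proj(c,fixpts(p,EDG)).astype(np.float32)
            t+=cv2.remap(d,uv[:,0],uv[:,1],cv2.INTER_LINEAR,borderValue=8).mean()
        return t
    best=min((minimize(cost,[a,b,g],method='Nelder-Mead') for a in(-.7,0,.7) for b in(-.7,0,.7) for g in (-.5,.5)),key=lambda r:r.fun)
    return best.x*[.01,.01,.05]+p0,best.fun/len(caps)
def dot(c,X,r=None):
    u,v=proj(c,X)[0]; r=r or 9
    g=cv2.GaussianBlur(cv2.cvtColor(c['img'],cv2.COLOR_RGB2GRAY),(3,3),0).astype(float)
    U,V=int(round(u)),int(round(v)); w=g[V-r:V+r+1,U-r:U+r+1]
    m=np.clip(np.median(w)-25-w,0,None); 
    if m.sum()==0: return None
    yy,xx=np.mgrid[V-r:V+r+1,U-r:U+r+1]; return np.array([(m*xx).sum()/m.sum(),(m*yy).sum()/m.sum()])
def tri(caps,uvs,X0):
    return least_squares(lambda X:np.concatenate([proj(c,X)[0]-q for c,q in zip(caps,uvs)]),X0)
E
python3 - <<'E'
from fit import *
C=[cap('top'),cap('scene'),cap('wrist')]
s=get_state(); print(s['tcp_pos'],s['eef_rot'][2])
# start pose from rough pixel corners of the plate
w=pix2plane(C[0],[(243,157),(356,175),(338,280),(227,265)],.012); m=w.mean(0); yaw=np.arctan2(*(w[0]-w[3])[[1,0]])
p0=np.array([m[0]+(.049*np.cos(yaw)-.0565*np.sin(yaw)),m[1]+(.049*np.sin(yaw)+.0565*np.cos(yaw)),yaw])
print('p0',p0)
for q in ([C[0]],[C[1]],[C[2]],C): print(fitfix(q,p0))
for n,X in dict(lower=(.562,.05,.033),upper=(.4955,.186,.053),setting=(.6055,-.263,.014)).items():
    cs=C if n!='setting' else C[:2]
    uv=[dot(c,X,6 if i<2 else 9) for i,c in enumerate(cs)]; print(n,uv); 
    k=[i for i in range(len(cs)) if uv[i] is not None]
    r=tri([cs[i] for i in k],[uv[i] for i in k],X); print(r.x,r.fun.round(1),[pix2plane(cs[i],uv[i],X[2])[0].round(4) for i in k])
E
```

```text
[0.43750335 0.04620093 0.36121832] 171.10053588606996
p0 [ 0.60224066  0.15662435 -0.1374256 ]
(array([ 0.60613891,  0.1626749 , -0.27404395]), np.float64(2.277735948562622))
(array([ 0.60638852,  0.15843058, -0.16407751]), np.float64(0.37064841389656067))
(array([ 0.60574456,  0.15714127, -0.1672887 ]), np.float64(1.7920477390289307))
(array([ 0.6056632 ,  0.15751563, -0.16615313]), np.float64(1.5845363934834797))
lower [None, array([323.47129187, 274.23923445]), array([340.45532279, 270.57716973])]
[0.56639562 0.05163617 0.03343832] [-0.4 -0.1  0.2 -0.1] [array([0.5661, 0.0526, 0.033 ]), array([0.5666, 0.0513, 0.033 ])]
upper [None, array([381.75853018, 259.28346457]), array([429.33374728, 219.67867122])]
[0.50046787 0.18596088 0.05394526] [-0.2  0.   0.1 -0. ] [array([0.4997, 0.1864, 0.053 ]), array([0.5008, 0.1861, 0.053 ])]
setting [array([466.23538012, 189.29385965]), array([199.90196078, 265.24509804])]
[ 0.60740993 -0.26386906  0.01431815] [-0.3  0.1 -0.4 -0.1] [array([ 0.6076, -0.2647,  0.014 ]), array([ 0.6073, -0.2629,  0.014 ])]
```

```bash
cat > pl.py <<'E'
from h import *
SEAT=np.array([.6062,.158]); YAW=-9.45
def fx(x,y):
    c,s=np.cos(np.radians(YAW)),np.sin(np.radians(YAW)); return SEAT+np.array([c*x-s*y,s*x+c*y])/1000
def tofx(p):
    c,s=np.cos(np.radians(YAW)),np.sin(np.radians(YAW)); d=(np.array(p[:2])-SEAT)*1000; return np.array([c*d[0]+s*d[1],-s*d[0]+c*d[1]])
def plan(wps,start=None):
    """wps: (x,y,z,yaw) world; prints slide/turn of the calls"""
    s=get_state(); p=np.array(s['tcp_pos']) if start is None else np.array(start[:3]); yaw=s['eef_rot'][2] if start is None else start[3]
    for w in wps:
        d=np.array(w[:3])-p; dy=(w[3]-yaw+180)%360-180
        n=max(1,int(np.ceil(max(np.abs(d).max()/.15,np.linalg.norm(d)/.205,abs(dy)/35.5))))
        for k in range(n):
            Rt=R.from_euler('xyz',[180,0,yaw],degrees=True).as_matrix(); v=Rt.T@(d/n)
            if np.abs(v).max()>.15: print('over!')
            print((v/.15).round(3).tolist(),'turn',round(-dy/n/90,3)); p=p+d/n; yaw+=dy/n
E
python3 - <<'E'
from pl import *
a=np.radians(20);u=np.array([np.sin(a),np.cos(a)])
st=np.array([-22,-111])-65*u; y=60.55-180
P=fx(*st); print(P)
plan([(*P,.12,y),(*P,.0175,y)])
E
```

```text
[ 0.53431567 -0.00448257]
[-0.345, -0.117, 0.804] turn -0.386
[-0.217, -0.293, 0.804] turn -0.386
[-0.0, -0.0, 0.683] turn -0.0
```

send_rows --moves '[{"slide": [-0.345, -0.117, 0.804], "turn": -0.386, "gripper": 0.25}, {"slide": [-0.345, -0.117, 0.804], "turn": -0.386, "gripper": 0.25}, {"slide": [-0.345, -0.117, 0.804], "turn": -0.386, "gripper": 0.25}, {"slide": [-0.345, -0.117, 0.804], "turn": -0.386, "gripper": 0.25}, {"slide": [-0.345, -0.117, 0.804], "turn": -0.386, "gripper": 0.25}]'

```text
time_s: 3.68
tcp_pos: [0.4847, 0.0198, 0.2371]
eef_rot: [180.0, -0.4, -153.9]
contact_force: [-1.2, -1.2, 0.7]
gripper_width: 0.0594
gripper_force: 0.0
```

send_rows --moves '[{"slide": [-0.217, -0.293, 0.804], "turn": -0.386, "gripper": 0.25}, {"slide": [-0.217, -0.293, 0.804], "turn": -0.386, "gripper": 0.25}, {"slide": [-0.217, -0.293, 0.804], "turn": -0.386, "gripper": 0.25}, {"slide": [-0.217, -0.293, 0.804], "turn": -0.386, "gripper": 0.25}, {"slide": [-0.217, -0.293, 0.804], "turn": -0.386, "gripper": 0.25}]'

```text
time_s: 4.1
tcp_pos: [0.5329, -0.0056, 0.1163]
eef_rot: [179.7, -0.3, -119.1]
contact_force: [-0.3, 0.6, 0.5]
gripper_width: 0.0267
gripper_force: 0.0
```

```bash
python3 - <<'E'
from fit import *
from pl import *
s=get_state(); print(s['tcp_pos'],s['eef_rot'],s['gripper_width'],tofx(s['tcp_pos']))
c=cap('wrist','w2.png')
a=np.radians(20);u=np.array([np.sin(a),np.cos(a)])
q=dot(c,(.566,.0516,.033),14); print(q); 
if q is not None: X=pix2plane(c,q,.0325)[0]; print(X,tofx(X))
P=fx(*(np.array([-22,-111])-65*u)); plan([(*P,.0175,60.55-180)])
E
```

```text
[ 0.53290972 -0.00564639  0.11631758] [ 179.71963501   -0.29799996 -119.13367285] 0.026695180653936154 [ -45.42709627 -173.45888473]
[324.39681051 326.97354597]
[0.56769093 0.05604371 0.0325    ] [ -21.24659405 -106.89535081]
[-0.006, -0.002, 0.67] turn 0.008
```

View pics/w2.png

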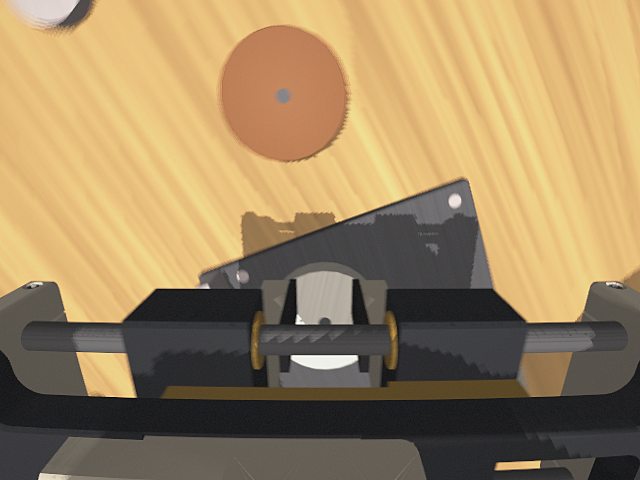

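The wrist view shows the lower disc centred between the fingers at (324,325), and the brown disc is well clear. Descending now.

send_rows --moves '[{"slide": [0, 0, 0.25], "turn": 0, "gripper": 0.25}, {"slide": [0, 0, 0.45], "turn": 0, "gripper": 0.25}, {"slide": [0, 0, 0.6], "turn": 0, "gripper": 0.25}, {"slide": [0, 0, 0.66], "turn": 0, "gripper": 0.25}, {"slide": [0, 0, 0.66], "turn": 0, "gripper": 0.25}]'

```text
time_s: 4.57
tcp_pos: [0.5333, -0.0042, 0.0198]
eef_rot: [179.9, -0.2, -119.5]
contact_force: [-0.9, 0.4, 0.6]
gripper_width: 0.0219
gripper_force: 0.0
```

```bash
python3 - <<'E'
from pl import *
s=get_state(); print(s['tcp_pos'],s['eef_rot'],s['gripper_width'],tofx(s['tcp_pos']),s['contact_force'])
a=np.radians(20);u=np.array([np.sin(a),np.cos(a)]); y=60.55-180
plan([(*fx(*(np.array(q)-53*u)),.0175,y) for q in [(-8,-55),(0,-12)]])
E
```

```text
[ 0.53327331 -0.00419057  0.01980936] [ 1.79865652e+02 -1.52742026e-01 -1.19486543e+02] 0.02189488343755626 [ -45.30745943 -171.96312694] [-0.88053603  0.43507235  0.64240832]
[-0.464, 0.033, 0.015] turn -0.0
[-0.288, 0.048, 0.0] turn -0.0
```

send_rows --moves '[{"slide": [-0.05, 0.003, 0], "turn": 0, "gripper": 0.25}, {"slide": [-0.1, 0.007, 0], "turn": 0, "gripper": 0.25}, {"slide": [-0.15, 0.01, 0], "turn": 0, "gripper": 0.25}, {"slide": [-0.2, 0.014, 0], "turn": 0, "gripper": 0.25}, {"slide": [-0.24, 0.017, 0], "turn": 0, "gripper": 0.25}]'

```text
time_s: 4.98
tcp_pos: [0.551, 0.0306, 0.0225]
eef_rot: [-179.9, 0.1, -119.3]
contact_force: [-0.9, -2.8, 1.9]
gripper_width: 0.0218
gripper_force: 1.4
```

send_rows --moves '[{"slide": [-0.05, 0.003, 0], "turn": 0, "gripper": 0.25}, {"slide": [-0.1, 0.007, 0], "turn": 0, "gripper": 0.25}, {"slide": [-0.15, 0.01, 0], "turn": 0, "gripper": 0.25}, {"slide": [-0.19, 0.014, 0], "turn": 0, "gripper": 0.25}, {"slide": [-0.22, 0.016, 0], "turn": 0, "gripper": 0.25}]'

```text
time_s: 5.4
tcp_pos: [0.5644, 0.0602, 0.0213]
eef_rot: [-180.0, -0.0, -119.3]
contact_force: [-1.6, -3.0, 1.9]
gripper_width: 0.0218
gripper_force: 1.5
```

send_rows --moves '[{"slide": [-0.05, 0.008, 0], "turn": 0, "gripper": 0.25}, {"slide": [-0.1, 0.017, 0], "turn": 0, "gripper": 0.25}, {"slide": [-0.15, 0.025, 0], "turn": 0, "gripper": 0.25}, {"slide": [-0.2, 0.034, 0], "turn": 0, "gripper": 0.25}, {"slide": [-0.24, 0.04, 0], "turn": 0, "gripper": 0.25}]'

```text
time_s: 5.82
tcp_pos: [0.5762, 0.0944, 0.0212]
eef_rot: [180.0, -0.1, -119.3]
contact_force: [-4.7, -5.4, 3.6]
gripper_width: 0.0222
gripper_force: 3.3
```

```bash
python3 - <<'E'
from fit import *
from pl import *
s=get_state(); print(s['tcp_pos'],s['eef_rot'],tofx(s['tcp_pos']),s['contact_force'])
a=np.radians(20);u=np.array([np.sin(a),np.cos(a)]); y=60.55-180
print('est disc',tofx(s['tcp_pos'])+53*u)
w=cap('wrist')
for n,c in [('scene',cap('scene','s1.png')),('wrist',w)]:
    print(n,[(tofx(d['location']).round(1),d['p']) for d in optics.look_for(n,'lower_disc')])
plan([(*fx(*(np.array(q)-53*u)),.0185,y) for q in [(0,0)]])
E
```

```text
[0.57621273 0.09437863 0.02116459] [ 1.79961323e+02 -5.45857420e-02 -1.19327227e+02] [-19.1345331  -67.68149403] [-4.69508047 -5.42028927  3.62470085]
est disc [ -1.00746551 -17.87778513]
scene [(array([ -0.1, -16.6]), 0.68), (array([ -52.6, -284.6]), 0.64)]
wrist [(array([-12.8, -37.3]), 0.82)]
[-0.113, 0.037, 0.018] turn 0.002
```

send_rows --moves '[{"slide": [-0.03, 0.01, 0], "turn": 0, "gripper": 0.25}, {"slide": [-0.055, 0.018, 0], "turn": 0, "gripper": 0.25}, {"slide": [-0.08, 0.027, 0], "turn": 0, "gripper": 0.25}, {"slide": [-0.1, 0.033, 0], "turn": 0, "gripper": 0.25}, {"slide": [-0.11, 0.037, 0], "turn": 0, "gripper": 0.25}]'

```text
time_s: 6.43
tcp_pos: [0.5791, 0.1109, 0.0211]
eef_rot: [180.0, -0.1, -119.3]
contact_force: [-3.8, -2.4, 1.2]
gripper_width: 0.0218
gripper_force: 2.5
```

send_rows --moves '[{"slide": [-0.006, 0, 0], "turn": 0, "gripper": 0.25}, {"slide": [-0.012, 0, 0], "turn": 0, "gripper": 0.25}, {"slide": [-0.018, 0, 0], "turn": 0, "gripper": 0.25}, {"slide": [-0.02, 0, 0], "turn": 0, "gripper": 0.25}, {"slide": [-0.02, 0, 0], "turn": 0, "gripper": 0.25}]'

```text
time_s: 6.85
tcp_pos: [0.5792, 0.1116, 0.0211]
eef_rot: [179.9, -0.2, -119.4]
contact_force: [-6.5, -8.3, 4.5]
gripper_width: 0.0219
gripper_force: 5.4
```

```bash
python3 - <<'E'
from pl import *
s=get_state(); print(s['tcp_pos'],s['eef_rot'],tofx(s['tcp_pos']),s['contact_force'])
a=np.radians(20);u=np.array([np.sin(a),np.cos(a)])
print('est disc',tofx(s['tcp_pos'])+53*u)
c,t=cap('scene'),cap('top')
for n in ['scene','top']: print(n,[(tofx(d['location']).round(1),d['p']) for d in optics.look_for(n,'lower_disc')])
E
```

```text
[0.57923706 0.1115921  0.02105774] [ 179.88339286   -0.24803422 -119.36371908] [-18.9774647  -50.20507184] [-6.47163045 -8.33181051  4.4711549 ]
est disc [-0.8503971  -0.40136294]
scene [(array([ 0.2, -1.3]), 0.93), (array([ -55.9, -281.3]), 0.6)]
top [(array([ -57.1, -277.5]), 0.56)]
```

send_rows --moves '[{"slide": [-0.01, 0, 0], "turn": 0, "gripper": 0.25}, {"slide": [-0.015, 0, 0], "turn": 0, "gripper": 0.25}, {"slide": [-0.02, 0, 0], "turn": 0, "gripper": 0.25}, {"slide": [-0.02, 0, 0], "turn": 0, "gripper": 0.25}, {"slide": [-0.02, 0, 0], "turn": 0, "gripper": 0.25}]'

```text
time_s: 7.47
tcp_pos: [0.5792, 0.1119, 0.021]
eef_rot: [179.8, -0.5, -119.4]
contact_force: [-8.8, -17.9, 10.5]
gripper_width: 0.0222
gripper_force: 9.5
```

send_rows --moves '[{"slide": [-0.01, 0, 0], "turn": 0, "gripper": 0.25}, {"slide": [-0.02, 0, 0], "turn": 0, "gripper": 0.25}, {"slide": [-0.02, 0, 0], "turn": 0, "gripper": 0.25}, {"slide": [-0.02, 0, 0], "turn": 0, "gripper": 0.25}, {"slide": [-0.02, 0, 0], "turn": 0, "gripper": 0.25}]'

```text
time_s: 7.88
tcp_pos: [0.5792, 0.1121, 0.021]
eef_rot: [179.7, -0.7, -119.4]
contact_force: [-10.3, -26.9, 15.3]
gripper_width: 0.022
gripper_force: 13.7
```

send_rows --moves '[{"slide": [0.05, 0, 0], "turn": 0, "gripper": 0.25}, {"slide": [0.15, -0.035, 0], "turn": 0, "gripper": 0.25}, {"slide": [0.24, -0.07, 0], "turn": 0, "gripper": 0.25}, {"slide": [0.24, -0.07, -0.25], "turn": 0, "gripper": 0.25}, {"slide": [0.24, -0.07, -0.5], "turn": 0, "gripper": 0.25}]'

```text
time_s: 8.3
tcp_pos: [0.5745, 0.0805, 0.0954]
eef_rot: [179.9, -0.2, -119.4]
contact_force: [1.3, 0.9, 0.7]
gripper_width: 0.0221
gripper_force: 0.0
```

```bash
python3 - <<'E'
from fit import *
from pl import *
s=get_state(); print(s['tcp_pos'],s['eef_rot'],tofx(s['tcp_pos']),s['contact_force'])
C=[cap('scene','s2.png'),cap('top')]
for n in ['scene','top']:
  for k in ['lower_disc','upper_disc']: print(n,k,[(tofx(d['location']).round(1),d['p']) for d in optics.look_for(n,k)])
for i,c in enumerate(C):
    for X in [(*fx(0,0),.0325),(*fx(-109,10),.053)]:
        q=dot(c,X,6); print(i,q, None if q is None else tofx(pix2plane(c,q,X[2])[0]))
y=-9.45-180
print('behind upper'); plan([(*fx(-109-53-20,10),.15,y),(*fx(-109-53-20,10),.041,y)])
E
```

```text
[0.57454684 0.08054234 0.09536429] [ 1.79859528e+02 -1.71541990e-01 -1.19396350e+02] [-18.50607208 -81.60353711] [1.32394855 0.85898358 0.68871167]
scene lower_disc [(array([ 1.1, -4.3]), 0.93), (array([ -52. , -281.7]), 0.78)]
scene upper_disc [(array([-110.2,   12.6]), 0.91), (array([-242.3,  125.1]), 0.87), (array([-44.9, 164.8]), 0.56)]
top lower_disc [(array([ -55.7, -279.2]), 0.58)]
top upper_disc [(array([-114.4,   11.7]), 0.89), (array([ -92.2, -122.7]), 0.42)]
0 [360.96448391 293.83018868] [-8.9773234 -4.2194271]
0 [381.85074627 259.25373134] [-109.90610283   10.70999101]
1 None None
1 [251.89463602 239.05747126] [-109.17733145    8.99844017]
behind upper
[-0.096, 0.617, -0.18] turn 0.389
[0.276, 0.56, -0.18] turn 0.389
[0.0, -0.0, 0.727] turn -0.0
```

send_rows --moves '[{"slide": [-0.096, 0.617, -0.18], "turn": 0.389, "gripper": 0.25}, {"slide": [-0.096, 0.617, -0.18], "turn": 0.389, "gripper": 0.25}, {"slide": [-0.096, 0.617, -0.18], "turn": 0.389, "gripper": 0.25}, {"slide": [-0.096, 0.617, -0.18], "turn": 0.389, "gripper": 0.25}, {"slide": [-0.096, 0.617, -0.18], "turn": 0.389, "gripper": 0.25}]'

```text
time_s: 9.02
tcp_pos: [0.501, 0.1408, 0.1229]
eef_rot: [180.0, -0.0, -154.4]
contact_force: [1.1, 0.2, 1.1]
gripper_width: 0.0214
gripper_force: 0.0
```

send_rows --moves '[{"slide": [0.276, 0.56, -0.18], "turn": 0.389, "gripper": 0.25}, {"slide": [0.276, 0.56, -0.18], "turn": 0.389, "gripper": 0.25}, {"slide": [0.276, 0.56, -0.18], "turn": 0.389, "gripper": 0.25}, {"slide": [0.276, 0.56, -0.18], "turn": 0.389, "gripper": 0.25}, {"slide": [0.276, 0.56, -0.18], "turn": 0.389, "gripper": 0.25}]'

```text
time_s: 9.43
tcp_pos: [0.4271, 0.1984, 0.15]
eef_rot: [180.0, -0.0, 171.7]
contact_force: [-0.2, -0.2, 0.1]
gripper_width: 0.0214
gripper_force: 0.0
```

```bash
python3 - <<'E'
from fit import *
from pl import *
s=get_state(); print(s['tcp_pos'],s['eef_rot'],tofx(s['tcp_pos']),s['contact_force'])
C=[cap('scene','s3.png'),cap('top'),cap('wrist')]
for i,c in enumerate(C):
    for X in [(*fx(0,0),.0325),(*fx(-109,10),.053)]:
        q=dot(c,X,6 if i<2 else 12); print(i,q, None if q is None else tofx(pix2plane(c,q,X[2])[0]))
cv2.imwrite('pics/s3c.png',cv2.resize(C[0]['img'][200:360,260:460,::-1],None,fx=4,fy=3.75))
y=-9.45-180
plan([(*fx(-109-53-15,10),.041,y)])
E
```

```text
[0.42710585 0.19842212 0.15001132] [ 1.79997910e+02 -1.45507072e-02  1.71672020e+02] [-183.30048683   10.46866192] [-0.15599219 -0.21076232  0.11965143]
0 [361.32142857 297.35714286] [-0.32594145  0.16173631]
0 [381.76885645 259.30170316] [-109.69347199   10.57151455]
1 [267.02707006 189.00636943] [-0.14077348 -1.83900042]
1 [251.87826087 239.04057971] [-109.14886216    9.03692833]
2 None None
2 [322.97409342 326.91439959] [-102.16075644   10.48776415]
[-0.037, 0.001, 0.724] turn 0.017
```

View pics/s3c.png

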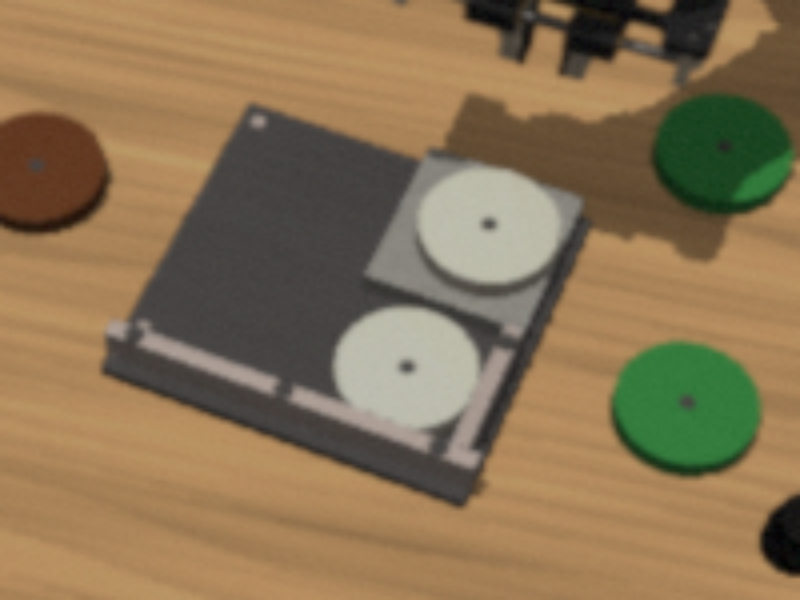

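The crop shows the lower disc (dot at crop (406,366)) touching both stops, with the upper disc still on the step. I'll push the upper disc with widely spaced fingers, first angled around the end of the side stop, then diagonally into the corner.

```bash
python3 - <<'E'
from pl import *
a=np.radians(-20);u=np.array([np.cos(a),np.sin(a)]); y=-9.45-20-180
d=np.array([-109,10])
plan([(*fx(*(d-60*u)),.1,y),(*fx(*(d-60*u)),.0405,y),(*fx(*(d+(61-43)*u)),.0405,y)])
E
```

```text
[-0.118, 0.136, 0.33] turn 0.239
[0.0, -0.0, 0.397] turn -0.0
[-0.52, -0.0, -0.0] turn -0.0
```

send_rows --moves '[{"slide": [-0.118, 0.136, 0.33], "turn": 0.239, "gripper": 0.68}, {"slide": [-0.118, 0.136, 0.33], "turn": 0.239, "gripper": 0.68}, {"slide": [-0.118, 0.136, 0.33], "turn": 0.239, "gripper": 0.68}, {"slide": [-0.118, 0.136, 0.33], "turn": 0.239, "gripper": 0.68}, {"slide": [-0.118, 0.136, 0.33], "turn": 0.239, "gripper": 0.68}]'

```text
time_s: 10.0
tcp_pos: [0.4485, 0.2148, 0.1001]
eef_rot: [-179.9, -0.0, 150.7]
contact_force: [-0.2, 0.9, -0.0]
gripper_width: 0.0498
gripper_force: 0.0
```

send_rows --moves '[{"slide": [0, 0, 0.15], "turn": 0, "gripper": 0.68}, {"slide": [0, 0, 0.3], "turn": 0, "gripper": 0.68}, {"slide": [0, 0, 0.38], "turn": 0, "gripper": 0.68}, {"slide": [0, 0, 0.397], "turn": 0, "gripper": 0.68}, {"slide": [0, 0, 0.397], "turn": 0, "gripper": 0.68}]'

```text
time_s: 10.42
tcp_pos: [0.4484, 0.2149, 0.0411]
eef_rot: [-179.9, -0.0, 150.6]
contact_force: [0.3, 0.3, 0.4]
gripper_width: 0.0596
gripper_force: 0.0
```

```bash
python3 - <<'E'
from pl import *
s=get_state(); print(s['tcp_pos'],s['eef_rot'],tofx(s['tcp_pos']),s['contact_force'],s['gripper_width'])
a=np.radians(-20);u=np.array([np.cos(a),np.sin(a)]); y=-9.45-20-180
d=np.array([-109,10])
plan([(*fx(*(d+(61-43)*u)),.0405,y)])
E
```

```text
[0.44835155 0.21488398 0.0410572 ] [-1.79930601e+02 -9.60598130e-03  1.50596479e+02] [-165.0459287    30.19538143] [0.27508885 0.25539824 0.36033134] 0.05957449665490848
[-0.517, 0.001, 0.004] turn 0.001
```

send_rows --moves '[{"slide": [-0.05, 0, 0], "turn": 0, "gripper": 0.68}, {"slide": [-0.1, 0, 0], "turn": 0, "gripper": 0.68}, {"slide": [-0.15, 0, 0], "turn": 0, "gripper": 0.68}, {"slide": [-0.2, 0, 0], "turn": 0, "gripper": 0.68}, {"slide": [-0.25, 0, 0], "turn": 0, "gripper": 0.68}]'

```text
time_s: 10.83
tcp_pos: [0.4822, 0.1966, 0.042]
eef_rot: [179.9, 0.0, 150.4]
contact_force: [-2.9, 1.7, 2.5]
gripper_width: 0.0596
gripper_force: 1.9
```

send_rows --moves '[{"slide": [-0.05, 0, 0], "turn": 0, "gripper": 0.68}, {"slide": [-0.1, 0, 0], "turn": 0, "gripper": 0.68}, {"slide": [-0.15, 0, 0], "turn": 0, "gripper": 0.68}, {"slide": [-0.2, 0, 0], "turn": 0, "gripper": 0.68}, {"slide": [-0.24, 0, 0], "turn": 0, "gripper": 0.68}]'

```text
time_s: 11.25
tcp_pos: [0.5131, 0.1785, 0.0413]
eef_rot: [-180.0, 0.0, 150.4]
contact_force: [-3.4, 1.4, 3.2]
gripper_width: 0.0597
gripper_force: 2.4
```

```bash
python3 - <<'E'
from pl import *
s=get_state(); print(s['tcp_pos'],s['eef_rot'],tofx(s['tcp_pos']),s['contact_force'],s['gripper_width'])
a=np.radians(-20);u=np.array([np.cos(a),np.sin(a)])
d=tofx(s['tcp_pos'])+43*u; print('est disc',d)
cap('scene','s4.png');cap('top')
for n in ['scene','top']: print(n,[(tofx(q['location']).round(1),q['p']) for q in optics.look_for(n,'upper_disc')])
a=np.radians(40);w=np.array([np.cos(a),np.sin(a)]); y=-9.45+40-180
print('re-orient'); plan([(*fx(*(d-63*u)),.08,-9.45-20-180),(*fx(*(d-63*w)),.08,y),(*fx(*(d-63*w)),.041,y)])
E
```

```text
[0.5131198  0.17849557 0.04129599] [-1.79992648e+02  3.23669156e-04  1.50358170e+02] [-95.18213545   4.93488845] [-3.37659966  1.42253357  3.16811984] 0.059685005715881326
est disc [-54.77535276  -9.77197772]
scene [(array([-239.8,  121.8]), 0.63), (array([-53.1,  -8.3]), 0.61), (array([-42.8, 165.1]), 0.57)]
top [(array([-41.4, 181.6]), 0.88), (array([-258.9,  108.2]), 0.85), (array([-34.4, -27. ]), 0.67)]
re-orient
[0.13, 0.001, -0.26] turn -0.002
[-0.105, -0.182, -0.0] turn -0.333
[0.0, -0.21, -0.0] turn -0.333
[0.0, -0.0, 0.26] turn -0.0
```

send_rows --moves '[{"slide": [0.06, 0, 0], "turn": 0, "gripper": 0.68}, {"slide": [0.13, 0, 0], "turn": 0, "gripper": 0.68}, {"slide": [0.13, 0, -0.15], "turn": 0, "gripper": 0.68}, {"slide": [0.13, 0, -0.26], "turn": 0, "gripper": 0.68}, {"slide": [0.13, 0, -0.26], "turn": 0, "gripper": 0.68}]'

```text
time_s: 11.87
tcp_pos: [0.4961, 0.1904, 0.0834]
eef_rot: [179.8, 0.1, 150.5]
contact_force: [0.3, 0.6, -0.6]
gripper_width: 0.0595
gripper_force: 0.0
```

send_rows --moves '[{"slide": [-0.105, -0.182, 0], "turn": -0.333, "gripper": 0.68}, {"slide": [-0.105, -0.182, 0], "turn": -0.333, "gripper": 0.68}, {"slide": [-0.105, -0.182, 0], "turn": -0.333, "gripper": 0.68}, {"slide": [-0.105, -0.182, 0], "turn": -0.333, "gripper": 0.68}, {"slide": [-0.105, -0.182, 0], "turn": -0.333, "gripper": 0.68}]'

```text
time_s: 12.28
tcp_pos: [0.4948, 0.1573, 0.0802]
eef_rot: [180.0, -0.0, -179.3]
contact_force: [0.6, 0.3, -0.5]
gripper_width: 0.0598
gripper_force: 0.0
```

send_rows --moves '[{"slide": [0, -0.21, 0], "turn": -0.333, "gripper": 0.68}, {"slide": [0, -0.21, 0], "turn": -0.333, "gripper": 0.68}, {"slide": [0, -0.21, 0], "turn": -0.333, "gripper": 0.68}, {"slide": [0, -0.21, 0], "turn": -0.333, "gripper": 0.68}, {"slide": [0, -0.21, 0], "turn": -0.333, "gripper": 0.68}]'

```text
time_s: 12.7
tcp_pos: [0.4953, 0.1258, 0.0802]
eef_rot: [180.0, -0.0, -149.5]
contact_force: [0.0, -0.2, -0.3]
gripper_width: 0.0595
gripper_force: 0.0
```

```bash
python3 - <<'E'
from fit import *
from pl import *
s=get_state(); print(s['tcp_pos'],s['eef_rot'],tofx(s['tcp_pos']),s['contact_force'],s['gripper_width'])
C=[cap('scene','s5.png'),cap('top')]
for i,c in enumerate(C):
    X=(*fx(-54,-9),.0525)
    q=dot(c,X,6); print(i,q, None if q is None else tofx(pix2plane(c,q,X[2])[0]))
d=np.array([-54,-9.5])
a=np.radians(40);w=np.array([np.cos(a),np.sin(a)]); y=-9.45+40-180
plan([(*fx(*(d-60*w)),.041,y),(*fx(*(d-43*w)),.041,y),(*fx(*(np.array([-8,-3])-43*w)),.0405,y)])
E
```

```text
[0.4953171  0.1258243  0.08016897] [ 1.79997657e+02 -5.06655965e-03 -1.49512254e+02] [-104.09530739  -49.94456811] [ 0.02188952 -0.2314797  -0.27894215] 0.05954771074939182
0 [365.07455429 273.22528363] [-56.08463759 -13.15823601]
1 [261.        209.8280543] [-47.46120317   0.90641796]
[-0.028, -0.008, 0.261] turn -0.005
[-0.113, -0.0, -0.0] turn -0.0
[-0.263, -0.164, 0.003] turn -0.0
```

send_rows --moves '[{"slide": [0, 0, 0.13], "turn": 0, "gripper": 0.68}, {"slide": [0, 0, 0.22], "turn": 0, "gripper": 0.68}, {"slide": [0, 0, 0.26], "turn": 0, "gripper": 0.68}, {"slide": [0, 0, 0.26], "turn": 0, "gripper": 0.68}, {"slide": [0, 0, 0.26], "turn": 0, "gripper": 0.68}]'

```text
time_s: 13.22
tcp_pos: [0.4958, 0.1257, 0.0413]
eef_rot: [-180.0, -0.0, -149.8]
contact_force: [0.0, -0.2, -0.2]
gripper_width: 0.0598
gripper_force: 0.0
```

send_rows --moves '[{"slide": [-0.04, 0, 0], "turn": 0, "gripper": 0.68}, {"slide": [-0.08, 0, 0], "turn": 0, "gripper": 0.68}, {"slide": [-0.11, 0, 0], "turn": 0, "gripper": 0.68}, {"slide": [-0.13, 0, 0], "turn": 0, "gripper": 0.68}, {"slide": [-0.14, 0, 0], "turn": 0, "gripper": 0.68}]'

```text
time_s: 13.63
tcp_pos: [0.5142, 0.1362, 0.0414]
eef_rot: [-180.0, -0.0, -149.7]
contact_force: [-0.1, -1.1, 1.6]
gripper_width: 0.0596
gripper_force: 1.2
```

send_rows --moves '[{"slide": [-0.05, -0.031, 0], "turn": 0, "gripper": 0.68}, {"slide": [-0.1, -0.062, 0], "turn": 0, "gripper": 0.68}, {"slide": [-0.15, -0.094, 0], "turn": 0, "gripper": 0.68}, {"slide": [-0.2, -0.125, 0], "turn": 0, "gripper": 0.68}, {"slide": [-0.25, -0.156, 0], "turn": 0, "gripper": 0.68}]'

```text
time_s: 14.05
tcp_pos: [0.5591, 0.1348, 0.0411]
eef_rot: [180.0, -0.0, -149.7]
contact_force: [-1.6, 0.5, -0.5]
gripper_width: 0.0595
gripper_force: 0.8
```

```bash
python3 - <<'E'
from pl import *
s=get_state(); print(s['tcp_pos'],s['eef_rot'],tofx(s['tcp_pos']),s['contact_force'],s['gripper_width'])
a=np.radians(40);w=np.array([np.cos(a),np.sin(a)]); y=-9.45+40-180
print('est',tofx(s['tcp_pos'])+43*w)
c=cap('scene','s6.png')
for k in ['upper_disc','lower_disc']: print([(tofx(q['location']).round(1),q['p']) for q in optics.look_for('scene',k)])
plan([(*fx(*(np.array([0,0])-43*w)),.0405,y)])
cv2.imwrite('pics/s6c.png',cv2.resize(c['img'][200:360,260:460,::-1],None,fx=4,fy=3.75))
E
```

```text
[0.55909432 0.13481141 0.04113505] [ 1.79998450e+02 -1.06669895e-02 -1.49710058e+02] [-42.65915677 -30.60803875] [-1.61023604  0.45483871 -0.45951297] 0.05946039661990158
est [-9.71924571 -2.96817154]
[(array([-242.7,  122. ]), 0.89), (array([-45.3, 162.1]), 0.65), (array([-9.3, -1.6]), 0.6)]
[(array([ -53.3, -279.5]), 0.87), (array([23.2, 18.1]), 0.54), (array([ 17.3, 254.4]), 0.27)]
[-0.061, -0.026, 0.005] turn -0.003
```

View pics/s6c.png

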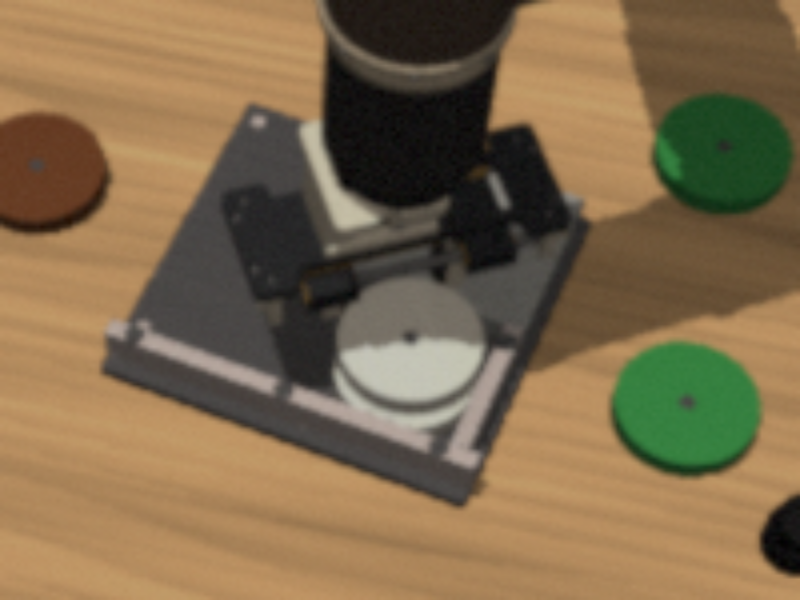

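The crop shows the upper disc (dot at (410,337)) resting on the lower one, about 10 mm short of the corner. Finishing the push diagonally, with force checks.

send_rows --moves '[{"slide": [-0.02, -0.009, 0], "turn": 0, "gripper": 0.68}, {"slide": [-0.035, -0.016, 0], "turn": 0, "gripper": 0.68}, {"slide": [-0.05, -0.022, 0], "turn": 0, "gripper": 0.68}, {"slide": [-0.06, -0.026, 0], "turn": 0, "gripper": 0.68}, {"slide": [-0.065, -0.026, 0], "turn": 0, "gripper": 0.68}]'

```text
time_s: 14.62
tcp_pos: [0.568, 0.1362, 0.0412]
eef_rot: [180.0, -0.1, -149.7]
contact_force: [-4.1, -2.5, 1.1]
gripper_width: 0.0597
gripper_force: 1.7
```

send_rows --moves '[{"slide": [-0.006, 0, 0], "turn": 0, "gripper": 0.68}, {"slide": [-0.012, 0, 0], "turn": 0, "gripper": 0.68}, {"slide": [-0.018, 0, 0], "turn": 0, "gripper": 0.68}, {"slide": [-0.02, 0, 0], "turn": 0, "gripper": 0.68}, {"slide": [-0.02, 0, 0], "turn": 0, "gripper": 0.68}]'

```text
time_s: 15.03
tcp_pos: [0.5687, 0.1364, 0.0408]
eef_rot: [180.0, -0.3, -149.7]
contact_force: [-8.3, -4.6, 5.2]
gripper_width: 0.0598
gripper_force: 4.4
```

send_rows --moves '[{"slide": [-0.006, 0, 0], "turn": 0, "gripper": 0.68}, {"slide": [-0.012, 0, 0], "turn": 0, "gripper": 0.68}, {"slide": [-0.018, 0, 0], "turn": 0, "gripper": 0.68}, {"slide": [-0.02, 0, 0], "turn": 0, "gripper": 0.68}, {"slide": [-0.02, 0, 0], "turn": 0, "gripper": 0.68}]'

```text
time_s: 15.45
tcp_pos: [0.5691, 0.1366, 0.0405]
eef_rot: [180.0, -0.5, -149.8]
contact_force: [-13.2, -6.9, 9.5]
gripper_width: 0.0603
gripper_force: 8.0
```

send_rows --moves '[{"slide": [0.05, 0, 0], "turn": 0, "gripper": 0.68}, {"slide": [0.12, 0, 0], "turn": 0, "gripper": 0.68}, {"slide": [0.22, 0, 0], "turn": 0, "gripper": 0.68}, {"slide": [0.22, 0, -0.25], "turn": 0, "gripper": 0.68}, {"slide": [0.22, 0, -0.5], "turn": 0, "gripper": 1}]'

```text
time_s: 15.87
tcp_pos: [0.5434, 0.1219, 0.1156]
eef_rot: [180.0, -0.2, -149.7]
contact_force: [2.7, 1.4, 0.6]
gripper_width: 0.0626
gripper_force: 0.0
```

```bash
python3 - <<'E'
from pl import *
s=get_state(); print(s['tcp_pos'],s['eef_rot'],s['contact_force'])
plan([(.5,-.10,.16,-150),(.57,-.262,.16,-150),(.6074,-.2639,.10,-150)])
E
```

```text
[0.54336141 0.12186415 0.11561534] [ 179.99773099   -0.20944566 -149.69927874] [2.74012234 1.37354488 0.57907602]
[0.498, -0.566, -0.148] turn 0.002
[0.496, -0.567, -0.148] turn 0.002
[0.068, -0.584, -0.0] turn -0.0
[0.068, -0.584, -0.0] turn -0.0
[-0.21, -0.136, 0.4] turn -0.0
```

send_rows --moves '[{"slide": [0.38, -0.77, -0.1], "turn": 0, "gripper": 1}, {"slide": [0.38, -0.77, -0.1], "turn": 0, "gripper": 1}, {"slide": [0.38, -0.77, -0.1], "turn": 0, "gripper": 1}, {"slide": [0.38, -0.77, -0.1], "turn": 0, "gripper": 1}, {"slide": [0.38, -0.77, -0.1], "turn": 0, "gripper": 1}]'

```text
time_s: 16.28
tcp_pos: [0.5548, -0.0076, 0.1322]
eef_rot: [-180.0, 0.2, -149.9]
contact_force: [0.2, -0.1, -0.2]
gripper_width: 0.0869
gripper_force: 0.0
```

send_rows --moves '[{"slide": [0.38, -0.77, -0.1], "turn": 0, "gripper": 1}, {"slide": [0.38, -0.77, -0.1], "turn": 0, "gripper": 1}, {"slide": [0.38, -0.77, -0.1], "turn": 0, "gripper": 1}, {"slide": [0.38, -0.77, -0.1], "turn": 0, "gripper": 1}, {"slide": [0.38, -0.77, -0.1], "turn": 0, "gripper": 1}]'

```text
time_s: 16.7
tcp_pos: [0.5638, -0.1355, 0.1464]
eef_rot: [-180.0, 0.1, -149.9]
contact_force: [-0.5, -0.2, -0.5]
gripper_width: 0.0878
gripper_force: 0.0
```

send_rows --moves '[{"slide": [0.38, -0.77, -0.1], "turn": 0, "gripper": 1}, {"slide": [0.38, -0.77, -0.1], "turn": 0, "gripper": 1}, {"slide": [0.38, -0.77, -0.1], "turn": 0, "gripper": 1}, {"slide": [0.38, -0.77, -0.1], "turn": 0, "gripper": 1}, {"slide": [0.38, -0.77, -0.1], "turn": 0, "gripper": 1}]'

```text
time_s: 17.12
tcp_pos: [0.5729, -0.2633, 0.161]
eef_rot: [-180.0, 0.0, -149.8]
contact_force: [0.7, 1.0, -0.7]
gripper_width: 0.0878
gripper_force: 0.0
```

```bash
python3 - <<'E'
from fit import *
from pl import *
cap('wrist')
s=get_state(); print(s['tcp_pos'],s['eef_rot'],s['contact_force'])
C=[cap('scene'),cap('top'),cap('wrist','w7.png')]
for i,c in enumerate(C):
    X=(*fx(0,0),.0525)
    if i<2:
        q=dot(c,X,6); print(i,q, None if q is None else tofx(pix2plane(c,q,X[2])[0]))
Y=(.6074,-.2639,.0143)
q=dot(C[2],Y,12); print(q, None if q is None else pix2plane(C[2],q,.0143))
print(optics.look_for('wrist','setting_disc'),proj(C[2],Y))
I=np.hstack([cv2.resize(C[0]['img'][240:340,300:420],(480,400)),C[2]['img'][60:460,160:480]])
cv2.imwrite('pics/m7.png',I[:,:,::-1])
plan([(.6074,-.2639,.10,-150)])
E
```

```text
[ 0.5726672  -0.26197062  0.16076281] [ 1.79982788e+02  8.60726333e-03 -1.49746980e+02] [-0.06885478  1.07061561  0.50341729]
0 [361.74734982 293.5565371 ] [-0.40650113  0.11411273]
1 [266.16081081 187.34594595] [-0.20231207 -1.66206518]
[303.38709677 251.17068191] [[ 0.60839834 -0.263424    0.0143    ]]
[{'location': [0.6024, -0.2635, 0.0144], 'p': 0.63}] [[303.46667929 250.07070277]]
[-0.189, -0.135, 0.408] turn 0.005
```

View pics/m7.png

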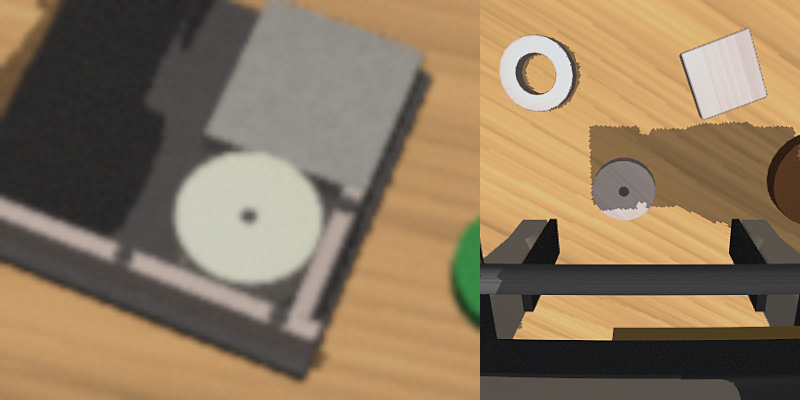

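The left half shows the upper disc (dot at (249,215)) seated against both stops. The right half shows the small solid disc at (623,190), clear of the ring and the block. Now the grasp.

send_rows --moves '[{"slide": [-0.195, -0.133, 0.2], "turn": 0.003, "gripper": 1}, {"slide": [-0.195, -0.133, 0.4], "turn": 0.003, "gripper": 1}, {"slide": [-0.195, -0.133, 0.6], "turn": 0.003, "gripper": 1}, {"slide": [-0.195, -0.133, 0.75], "turn": 0.003, "gripper": 1}, {"slide": [-0.195, -0.133, 0.75], "turn": 0.003, "gripper": 1}]'

```text
time_s: 17.78
tcp_pos: [0.6046, -0.2627, 0.0435]
eef_rot: [179.7, -0.3, -149.9]
contact_force: [-0.6, 0.6, -0.5]
gripper_width: 0.0875
gripper_force: 0.0
```

```bash
python3 - <<'E'
from pl import *
s=get_state(); print(s['tcp_pos'],s['eef_rot'],s['contact_force'])
plan([(.6078,-.2637,.0035,-150)])
E
```

```text
[ 0.60463206 -0.26273679  0.04345706] [ 179.65755212   -0.34123754 -149.92298777] [-0.55057114  0.57321418 -0.53917042]
[-0.015, -0.016, 0.266] turn 0.001
```

send_rows --moves '[{"slide": [-0.015, -0.016, 0.1], "turn": 0, "gripper": 1}, {"slide": [-0.015, -0.016, 0.18], "turn": 0, "gripper": 1}, {"slide": [-0.015, -0.016, 0.23], "turn": 0, "gripper": 1}, {"slide": [-0.015, -0.016, 0.23], "turn": 0, "gripper": 1}, {"slide": [-0.015, -0.016, 0.23], "turn": 0, "gripper": 1}]'

```text
time_s: 18.2
tcp_pos: [0.6109, -0.2658, 0.0148]
eef_rot: [-180.0, -0.0, -149.9]
contact_force: [0.5, 0.7, 0.4]
gripper_width: 0.0878
gripper_force: 0.0
```

```bash
python3 - <<'E'
from pl import *
s=get_state(); print(s['tcp_pos'],s['eef_rot'],s['contact_force'])
plan([(.6078,-.2637,.0035,-150)])
E
```

```text
[ 0.61093289 -0.26578934  0.01477552] [-1.79994787e+02 -5.99208761e-03 -1.49939826e+02] [0.47093189 0.66900362 0.38736482]
[0.011, 0.023, 0.075] turn 0.001
```

send_rows --moves '[{"slide": [0.011, 0.02, 0.04], "turn": 0, "gripper": 1}, {"slide": [0.011, 0.02, 0.07], "turn": 0, "gripper": 1}, {"slide": [0.011, 0.02, 0.075], "turn": 0, "gripper": 1}, {"slide": [0.011, 0.02, 0.075], "turn": 0, "gripper": 1}, {"slide": [0.011, 0.02, 0.075], "turn": 0, "gripper": 0.75}]'

```text
time_s: 18.62
tcp_pos: [0.6081, -0.2643, 0.0032]
eef_rot: [-180.0, 0.0, -150.0]
contact_force: [0.1, 0.2, 0.5]
gripper_width: 0.0849
gripper_force: 0.0
```

send_rows --moves '[{"slide": [0, 0, 0], "turn": 0, "gripper": 0.7}, {"slide": [0, 0, 0], "turn": 0, "gripper": 0.65}, {"slide": [0, 0, 0], "turn": 0, "gripper": 0.5}, {"slide": [0, 0, 0], "turn": 0, "gripper": 0.5}, {"slide": [0, 0, 0], "turn": 0, "gripper": 0.5}]' --newtons 30

```text
time_s: 19.03
tcp_pos: [0.6079, -0.2642, 0.0031]
eef_rot: [180.0, -0.0, -150.0]
contact_force: [0.1, -0.5, 1.1]
gripper_width: 0.0593
gripper_force: 30.0
```

```bash
python3 - <<'E'
from pl import *
s=get_state(); print(s['tcp_pos'],s['eef_rot'],s['contact_force'],s['gripper_width'],s['gripper_force'])
c=cap('wrist'); from fit import dot
q=dot(c,(.6078,-.2637,.0143),12); print(q, None if q is None else pix2plane(c,q,.0143))
E
```

```text
[ 0.60791827 -0.26416671  0.00314292] [ 1.79993222e+02 -3.46860023e-04 -1.49971301e+02] [ 0.08460391 -0.51458989  1.05340562] 0.059279315543704296 30.000155568122864
[324.10672963 305.83116883] [[ 0.60902148 -0.26448507  0.0143    ]]
```

send_rows --moves '[{"slide": [0, 0, -0.07], "turn": 0, "gripper": 0.5}, {"slide": [0, 0, -0.2], "turn": 0, "gripper": 0.5}, {"slide": [0, 0, -0.4], "turn": 0, "gripper": 0.5}, {"slide": [0, 0, -0.6], "turn": 0, "gripper": 0.5}, {"slide": [0, 0, -0.8], "turn": 0, "gripper": 0.5}]'

```text
time_s: 19.5
tcp_pos: [0.6074, -0.2642, 0.1245]
eef_rot: [180.0, -0.0, -150.0]
contact_force: [1.2, 0.1, -2.8]
gripper_width: 0.0592
gripper_force: 30.0
```

```bash
python3 - <<'E'
from pl import *
s=get_state(); print(s['tcp_pos'],s['eef_rot'],s['contact_force'],s['gripper_width'],s['gripper_force'])
plan([(*SEAT,.12,-150)])
E
```

```text
[ 0.60740917 -0.26417228  0.1245034 ] [ 1.79963771e+02 -4.40670807e-02 -1.49969015e+02] [ 1.24454055  0.09559014 -2.83522317] 0.059247299242542184 29.999235570430756
[-0.467, 0.814, 0.01] turn 0.0
[-0.467, 0.814, 0.01] turn 0.0
[-0.467, 0.814, 0.01] turn 0.0
```

send_rows --moves '[{"slide": [-0.09, 0.16, 0], "turn": 0, "gripper": 0.5}, {"slide": [-0.19, 0.33, 0], "turn": 0, "gripper": 0.5}, {"slide": [-0.28, 0.49, 0], "turn": 0, "gripper": 0.5}, {"slide": [-0.38, 0.65, 0], "turn": 0, "gripper": 0.5}, {"slide": [-0.467, 0.814, 0], "turn": 0, "gripper": 0.5}]'

```text
time_s: 19.92
tcp_pos: [0.6073, -0.1223, 0.1237]
eef_rot: [-180.0, 0.0, -150.0]
contact_force: [0.9, -0.1, -2.9]
gripper_width: 0.0589
gripper_force: 30.0
```

send_rows --moves '[{"slide": [-0.09, 0.16, 0], "turn": 0, "gripper": 0.5}, {"slide": [-0.19, 0.33, 0], "turn": 0, "gripper": 0.5}, {"slide": [-0.28, 0.49, 0], "turn": 0, "gripper": 0.5}, {"slide": [-0.38, 0.65, 0], "turn": 0, "gripper": 0.5}, {"slide": [-0.467, 0.814, 0], "turn": 0, "gripper": 0.5}]'

```text
time_s: 20.33
tcp_pos: [0.6069, 0.0187, 0.1236]
eef_rot: [-180.0, 0.0, -150.0]
contact_force: [0.8, 0.6, -3.4]
gripper_width: 0.0591
gripper_force: 30.0
```

send_rows --moves '[{"slide": [-0.12, 0.2, 0], "turn": 0, "gripper": 0.5}, {"slide": [-0.24, 0.42, 0], "turn": 0, "gripper": 0.5}, {"slide": [-0.36, 0.63, 0], "turn": 0, "gripper": 0.5}, {"slide": [-0.44, 0.76, 0], "turn": 0, "gripper": 0.5}, {"slide": [-0.467, 0.814, 0], "turn": 0, "gripper": 0.5}]'

```text
time_s: 20.75
tcp_pos: [0.6066, 0.1614, 0.1235]
eef_rot: [180.0, 0.0, -149.8]
contact_force: [0.2, -0.7, -3.4]
gripper_width: 0.0593
gripper_force: 30.0
```

send_rows --moves '[{"slide": [0, 0, 0.08], "turn": 0, "gripper": 0.5}, {"slide": [0, 0, 0.2], "turn": 0, "gripper": 0.5}, {"slide": [0, 0, 0.27], "turn": 0, "gripper": 0.5}, {"slide": [0, 0, 0.3], "turn": 0, "gripper": 0.5}, {"slide": [0, 0, 0.3], "turn": 0, "gripper": 0.5}]'

```text
time_s: 21.17
tcp_pos: [0.6056, 0.1567, 0.0765]
eef_rot: [180.0, -0.2, -150.0]
contact_force: [-0.6, -0.5, -2.4]
gripper_width: 0.0593
gripper_force: 30.0
```

```bash
python3 - <<'E'
from fit import *
from pl import *
s=get_state(); print(s['tcp_pos'],s['eef_rot'],s['contact_force'],s['gripper_width'],s['gripper_force'],tofx(s['tcp_pos']))
plan([(*SEAT,.0557,-150)])
c=cap('scene','s8.png')
z=s['tcp_pos'][2]+.011; q=dot(c,(*s['tcp_pos'][:2],z),6); print(q, None if q is None else tofx(pix2plane(c,q,z)[0]))
E
```

```text
[0.60562331 0.15666815 0.07648686] [ 179.99798575   -0.18291063 -150.03077002] [-0.58432647 -0.53703339 -2.36901829] 0.05931617819204528 29.999203383922577 [-0.35018767 -1.40846394]
[-0.008, 0.006, 0.139] turn -0.0
[360.84848485 285.60606061] [-1.68441936 -4.67939589]
```

send_rows --moves '[{"slide": [-0.006, 0.005, 0.05], "turn": 0, "gripper": 0.5}, {"slide": [-0.006, 0.005, 0.09], "turn": 0, "gripper": 0.5}, {"slide": [-0.006, 0.005, 0.1], "turn": 0, "gripper": 0.5}, {"slide": [-0.006, 0.005, 0.1], "turn": 0, "gripper": 0.5}, {"slide": [-0.006, 0.005, 0.1], "turn": 0, "gripper": 0.5}]'

```text
time_s: 21.63
tcp_pos: [0.607, 0.1592, 0.0631]
eef_rot: [-180.0, -0.0, -150.0]
contact_force: [0.6, -0.3, -2.5]
gripper_width: 0.0592
gripper_force: 30.0
```

```bash
python3 - <<'E'
from fit import *
from pl import *
s=get_state(); print(s['tcp_pos'],s['eef_rot'],s['contact_force'],tofx(s['tcp_pos']))
plan([(*SEAT,.0557,-150)])
E
```

```text
[0.60700506 0.15916785 0.06310342] [-1.79996255e+02 -2.58101416e-03 -1.49960584e+02] [ 0.61470886 -0.26483937 -2.50324272] [0.60239326 1.28418178]
[0.009, -0.004, 0.049] turn 0.0
```

send_rows --moves '[{"slide": [0.007, -0.004, 0.015], "turn": 0, "gripper": 0.5}, {"slide": [0.008, -0.004, 0.03], "turn": 0, "gripper": 0.5}, {"slide": [0.008, -0.004, 0.042], "turn": 0, "gripper": 0.5}, {"slide": [0.008, -0.004, 0.047], "turn": 0, "gripper": 0.5}, {"slide": [0.008, -0.004, 0.047], "turn": 0, "gripper": 0.5}]'

```text
time_s: 22.05
tcp_pos: [0.6061, 0.158, 0.0557]
eef_rot: [180.0, -0.0, -150.0]
contact_force: [-0.1, 0.3, -2.1]
gripper_width: 0.0589
gripper_force: 30.0
```

send_rows --moves '[{"slide": [0, 0, 0.002], "turn": 0, "gripper": 0.5}, {"slide": [0, 0, 0.004], "turn": 0, "gripper": 0.5}, {"slide": [0, 0, 0.005], "turn": 0, "gripper": 0.5}, {"slide": [0, 0, 0.005], "turn": 0, "gripper": 0.5}, {"slide": [0, 0, 0.005], "turn": 0, "gripper": 0.5}]'

```text
time_s: 22.47
tcp_pos: [0.6063, 0.1581, 0.0553]
eef_rot: [180.0, 0.0, -150.0]
contact_force: [0.2, 0.1, -3.9]
gripper_width: 0.0594
gripper_force: 30.0
```

Still hanging (Fz ≈ -3 N); going lower in small steps.

send_rows --moves '[{"slide": [0, 0, 0.002], "turn": 0, "gripper": 0.5}, {"slide": [0, 0, 0.003], "turn": 0, "gripper": 0.5}, {"slide": [0, 0, 0.005], "turn": 0, "gripper": 0.5}, {"slide": [0, 0, 0.005], "turn": 0, "gripper": 0.5}, {"slide": [0, 0, 0.005], "turn": 0, "gripper": 0.5}]'

```text
time_s: 22.88
tcp_pos: [0.6064, 0.1581, 0.0551]
eef_rot: [-180.0, 0.0, -150.0]
contact_force: [-2.2, 0.1, 6.0]
gripper_width: 0.059
gripper_force: 30.0
```

send_rows --moves '[{"slide": [0, 0, 0.002], "turn": 0, "gripper": 0.5}, {"slide": [0, 0, 0.003], "turn": 0, "gripper": 0.5}, {"slide": [0, 0, 0.005], "turn": 0, "gripper": 0.5}, {"slide": [0, 0, 0.005], "turn": 0, "gripper": 0.5}, {"slide": [0, 0, 0.005], "turn": 0, "gripper": 0.5}]'

```text
time_s: 23.3
tcp_pos: [0.6063, 0.1581, 0.055]
eef_rot: [-180.0, 0.0, -149.9]
contact_force: [-5.0, -0.7, 11.4]
gripper_width: 0.0591
gripper_force: 30.0
```

send_rows --moves '[{"slide": [0, 0, -0.006], "turn": 0, "gripper": 0.5}, {"slide": [0, 0, -0.006], "turn": 0, "gripper": 0.72}, {"slide": [0, 0, -0.006], "turn": 0, "gripper": 0.8}, {"slide": [0, 0, -0.006], "turn": 0, "gripper": 0.9}, {"slide": [0, 0, -0.006], "turn": 0, "gripper": 0.95}]' --newtons 10

```text
time_s: 23.72
tcp_pos: [0.6063, 0.1581, 0.0545]
eef_rot: [-180.0, -0.0, -150.0]
contact_force: [0.8, -0.8, -0.8]
gripper_width: 0.078
gripper_force: 0.0
```

send_rows --moves '[{"slide": [0, 0, 0], "turn": 0, "gripper": 1}, {"slide": [0, 0, -0.1], "turn": 0, "gripper": 1}, {"slide": [0, 0, -0.3], "turn": 0, "gripper": 1}, {"slide": [0, 0, -0.55], "turn": 0, "gripper": 1}, {"slide": [0, 0, -0.8], "turn": 0, "gripper": 1}]'

```text
time_s: 24.13
tcp_pos: [0.6057, 0.1577, 0.1752]
eef_rot: [-180.0, -0.1, -150.0]
contact_force: [0.7, 0.4, -0.6]
gripper_width: 0.0875
gripper_force: 0.0
```

send_rows --moves '[{"slide": [0.5, 0, -0.2], "turn": 0, "gripper": 1}, {"slide": [0.9, 0, -0.2], "turn": 0, "gripper": 1}, {"slide": [0.9, 0, -0.2], "turn": 0, "gripper": 1}, {"slide": [0.9, 0, -0.2], "turn": 0, "gripper": 1}, {"slide": [0.9, 0, -0.2], "turn": 0, "gripper": 1}]'

```text
time_s: 24.55
tcp_pos: [0.4868, 0.089, 0.2061]
eef_rot: [180.0, 0.1, -150.0]
contact_force: [-1.1, -0.0, 0.6]
gripper_width: 0.088
gripper_force: 0.0
```

```bash
python3 - <<'E'
from fit import *
from pl import *
s=get_state(); print(s['tcp_pos'],s['contact_force'])
C=[cap('scene','s9.png'),cap('wrist')]
for i,c in enumerate(C):
    X=(*fx(0,0),.0665); q=dot(c,X,6 if i==0 else 12); print(q, None if q is None else tofx(pix2plane(c,q,X[2])[0]))
cv2.imwrite('pics/m9.png',np.hstack([cv2.resize(C[0]['img'][240:340,300:420],(480,400)),C[1]['img'][80:480,160:480]])[:,:,::-1])
E
```

```text
[0.48683072 0.08895207 0.20612697] [-1.12341612 -0.03635058  0.59769088]
[362.03125    291.23263889] [0.53067596 0.42301351]
None None
```

View pics/m9.png

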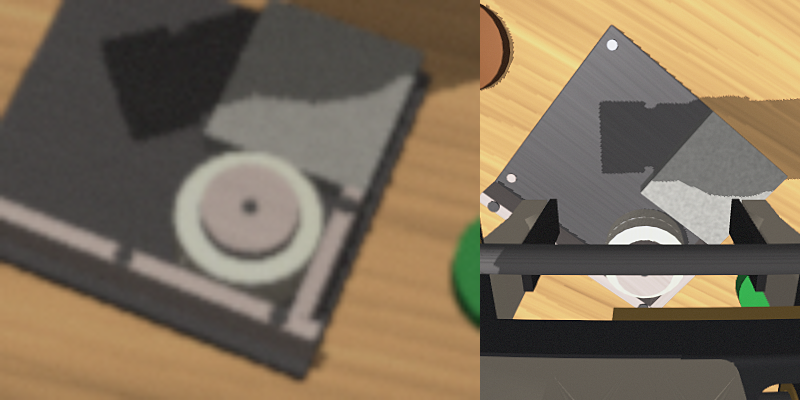

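The small disc (dot at (250,206)) lies flat and centred on the seated stack, within about 1 mm: it measures (0.5, 0.4) mm against (-0.4, 0.1) mm for the upper disc. The gripper is clear, so I'm handing the job in.

```bash
python3 -c "
from plant import order; print(order.close_job())"
```

```text
the job is handed in; nothing more can be done
None
```

The job is handed in, with no verdict shown: both wide discs are seated against the two stops, and the small disc was set down without a drop, within about 1 mm of their centre.

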